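Clamp down the lid of the steeping kettle

TASK

Close the steeping kettle for storage: swing its bridge round over the lid until it is home in the catch, then screw the hand knob down (clockwise) until you feel the foot bite on the lid and the resistance rise sharply, and from there give it one more quarter turn - much less and it leaks, much more and the seal is crushed. Leave the jars, bottles and other things around it where they stand, and let go at the end.

Things in the scene. Friction and masses are not known exactly. Their poses are not given: they have to be found in the camera images.
- kettle: Steeping kettle fixed to the bench: round steel pot, 142 mm wide, 129 mm high, on a steel base plate 190 x 270 mm. Origin: centre of the base plate's underside, on the bench, under the pot's axis; z up. A hinge column stands at y = -100 mm and the column with the catch at y = +106 mm in this frame. The catch is an open jaw that looks to the kettle's -x; its top is 170 mm above the bench
- bridge (a joint): swing angle of the bridge, rad: 0 = home in the catch, straight over the pot's axis, against its stop; it starts swung open by 0.7 to 1.0 (positive: counter-clockwise from above, towards the kettle's -x) and is to be swung clockwise to 0. Pivoted about the vertical hinge column; a flat steel bar 30 mm wide and 235 mm long, top face 162 mm above the bench. It is stiff (0.5 N m, about 3 N at the peg) and stays where it is left. Counts as home below 0.05
- bridge_pivot (a point): point on the bridge's vertical hinge axis, 185 mm above the bench
- bridge_peg (a point): centre of the upright round peg handle on the bridge, 16 mm wide, rising 48 mm above the bar to 210 mm above the bench; this point is 185 mm above the bench, 172 mm from the hinge axis
- knob_grip (a point): centre of the round black fluted hand knob, 48 mm wide and 26 mm high, on the vertical screw through the bridge, 100 mm from the hinge axis and 72 mm from the peg; this point is 13 mm under the knob's top, 205 to 207 mm above the bench and 35 mm above the bridge's hub. The knob rides with the bridge; it tightens clockwise from above and sinks 4 mm a turn. 40 N of grip turns it without slipping
- screw_foot (a point): underside of the screw's foot, 29 mm wide, under the bridge. The screw runs freely (0.06 N m) until the foot bites on the lid, 0.1 to 0.5 turn from the start, different each time. There the resistance jumps: the knob pushes back with some 0.27 N m when held still, 0.4 after a quarter turn, and takes about 0.3 N m more while turning. It stays where it is let go
- lid: loose round steel lid, 130 mm wide, already lying on the seal in the pot's mouth; origin: centre of its underside, about 124 mm above the bench. Its centre boss, on which the screw's foot presses, stands about 14 mm above that
- seal: rubber sealing ring under the lid, in a groove of the pot's rim; origin: centre of its top face, 124 mm above the bench
- jar_low: clip-top glass jar 80 mm wide, 85 mm high, near the kettle: leave it alone (origins of all these bystanders: centre of the underside)
- amber_jar: amber jar, 48 mm wide, 65 mm high, near the kettle: leave it alone
- spare_seal: spare rubber ring lying flat, 122 mm wide, 7 mm thick, near the kettle: leave it alone
- jar_tall: clip-top glass jar 96 mm wide, 150 mm high: leave it alone
- jar_mid: clip-top glass jar 88 mm wide, 115 mm high: leave it alone
- white_bottle: white screw-cap bottle 72 mm wide, 140 mm high: leave it alone
- white_bottle2: white screw-cap bottle 60 mm wide, 105 mm high: leave it alone
- scoop: steel scoop with a wooden handle, 185 mm long, 30 mm high: leave it alone
There are look-alikes about, which are no part of the job. Several things have the shape of the lid; the one meant has the colours described above.

How it is judged:
On the way:
1. the bridge is home in the catch, with the screw not yet biting on the lid (value of joint bridge below 0.05 rad and contact force between lid and seal below 15 N), for 0.2 s.
At the end, for the whole second after the job is handed in: The bridge is home in the catch (within 0.05 rad), the lid lies flat (within 0.03 rad) and centred (within 8 mm), and it is pressed on the seal with 27 to 50 N, which the knob gives when it has been turned about 55 to 135 degrees past the bite (a quarter turn is meant) (value of joint bridge below 0.05 rad and contact force between lid and seal between 27 and 50 N and horizontal distance between lid and seal below 0.008 m and angle between lid's own z axis and vertical below 0.03 rad); the robot touches nothing.
It fails at once if the seal is crushed: the lid is pressed on it with over 60 N (about half a turn past the bite) (contact force between lid and seal above 60 N).
It fails at once if a jar, bottle, the spare ring or the scoop is shifted by more than 25 mm (distance of any of jar_low, amber_jar, spare_seal, jar_tall, jar_mid, white_bottle, white_bottle2, scoop from where it was at the start of the episode above 0.025 m).
It also fails if it takes over 72 s, if anything falls off the work surface, if the arm or the gripper's body presses on something with over 40 N, if the wrist force passes 120 N, or if a joint passes its speed limit or range.

ROBOT

A 6-joint arm with a two-finger parallel gripper is mounted at the origin on the work surface. World frame = base frame: x ahead of the robot, y to its left, z up, the work surface at z = 0. Lengths are in m, angles in rad, forces in N, time in s.
With the tool pointing down it reaches from about 0.25 to 0.775 m from the base axis. Payload 8.9 kg.
Tool frame: the origin (TCP) lies midway between the tips of the shut fingers; the grasp point (between the pads) lies 19 mm behind it (arm.tcp_to_grasp is the z of the grasp point in the tool frame, in m); z points along the fingers, y is the direction in which the jaws open and shut (so a half turn about z gives the same grasp; the last joint's range is limited). The gripper opens to 85 mm and grips with 20 to 120 N. Pads are 22 mm wide; open, the fingers measure 114 mm over their backs; the gripper's body (76 mm by 85 mm) begins 54 mm behind the grasp point. The pads swing forward as they close: fully open they stand 13 mm farther back than shut.
Start: joints at [1.022, 0.291, -0.153, 1.127, 0, 1.431], TCP at [0.209, 0.482, 0.231] pointing down, gripper open.
Joint ranges: [-2.52, 2.52], [-0.91, 1.74], [-1.3, 1.37], [-1.96, 2.02], [-1.52, 1.47], [-3.14, 3.14]. Speed limits (rad/s): [2.22, 2.22, 2.79, 3.14, 3.14, 3.14].

INTERFACE

Orientations are given as [roll, pitch, yaw] about the fixed x, y, z axes, in that order (R = Rz(yaw) Ry(pitch) Rx(roll)).
In Python, from bench import arm gives the robot as it stands. Calls block until the motion is done:
- arm.move_ptp(position, orientation): joint-space move of the TCP to a pose.
- arm.movel(position, rate=0.15, attitude=None, until_force=None): straight line of the TCP; attitude=None keeps the orientation; rate is the mean speed in m/s. With until_force (N) it stops when the force on the tool has changed by that much, and returns True; else False.
- arm.move_j(angles): joint-space move.
- arm.open() and arm.close_gripper(): open the fingers fully, or close them until they stop; the grip force is fixed at half the most.
- arm.wait(seconds).
- arm.inverse_kinematics(position, orientation): joint angles nearest the present ones, or None.
- arm.camera(name): name is "side" or "top"; returns a dict with "frame" (480x640x3 uint8, blue, green, red), "vfov" (degrees; the focal length in pixels is half the picture's height over the tangent of half this angle, whatever the lens; pixels are square), "cx", "cy" (the principal point, pixels), "R" (3x3) and "t" (3): a world point X has camera coordinates R X + t. Camera axes: x right, y down, z forward; pixel columns grow to the right and rows downward; lengths in m; the calibration is good to about 2 mm. A picture is of the moment at which its call begins. There is no depth.
A pose or a line that the arm cannot do raises arm.PlanningError and nothing moves.
- arm.finish_job(): hands the job in, once; it reports no verdict.
Readings, each from a call of its own:
- arm.current_t(): time.
- arm.current_q(): joint angles.
- arm.current_qvel(): joint speeds.
- arm.current_effort(): joint torques, N m.
- arm.current_eef_pos(): TCP position.
- arm.current_tcp_rot(): TCP orientation.
- arm.current_contact_force(): force on the tool from outside, world axes, zero at the start.
- arm.current_ft_torque(): the same for the moment, N m.
- arm.current_finger_gap(): opening from 0.0 (shut) to 1.0 (fully open).
Only numpy, scipy, OpenCV 4.12 (cv2) and the standard library are available. Lean on these libraries where they do the work, as an engineer would, in place of code of your own. Each camera call takes 0.05 s, during which the arm holds its last target.

## Working session

There is one attempt and no reset: what is moved stays moved. The work goes in short steps, each a Python script; the robot and the scene stay as the last script left them, time stands still between calls to the robot, and variables do not carry over. Pictures are saved under pics/ and viewed, and the job is handed in when it is done.

```bash
ls; mkdir -p pics; python3 - <<'E'
from bench import arm
import cv2
for n in("top","side"):
    c=arm.camera(n); cv2.imwrite(f"pics/{n}0.png",c["frame"]); print(n,c["vfov"],c["cx"],c["cy"],c["R"],c["t"])
print(arm.current_t(),arm.tcp_to_grasp,arm.current_tcp_rot())
E
```

```text
pics
top 48.180357449683044 316.592483390214 238.61232300362997 [[ 0.0125994  -0.99982495 -0.01383177]
 [-0.99497146 -0.01116125 -0.09953504]
 [ 0.09936324  0.0150163  -0.99493792]] [0.01240963 0.53340503 1.24358401]
side 45.70577617399309 312.4828463921882 237.80820959265446 [[-0.99577758 -0.09061328 -0.01470546]
 [-0.0491149   0.66122433 -0.74857872]
 [ 0.07755478 -0.74469565 -0.66288283]] [0.49991867 0.12727284 1.5981114 ]
0.1 -0.0187 [-3.14042020e+00 -1.81384828e-04  2.73177942e+00]
```

View pics/top0.png

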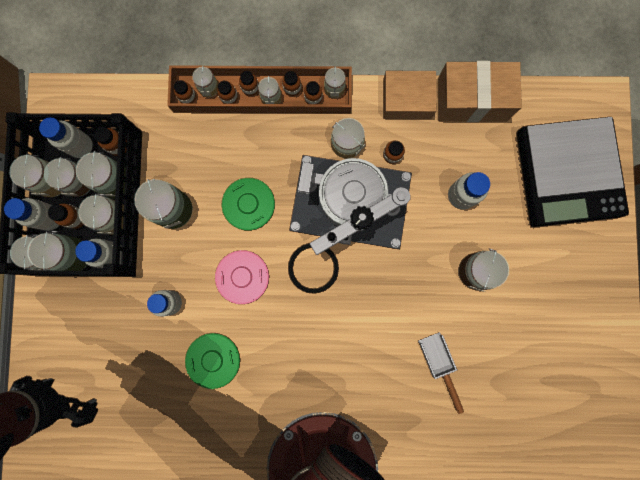

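View pics/side0.png

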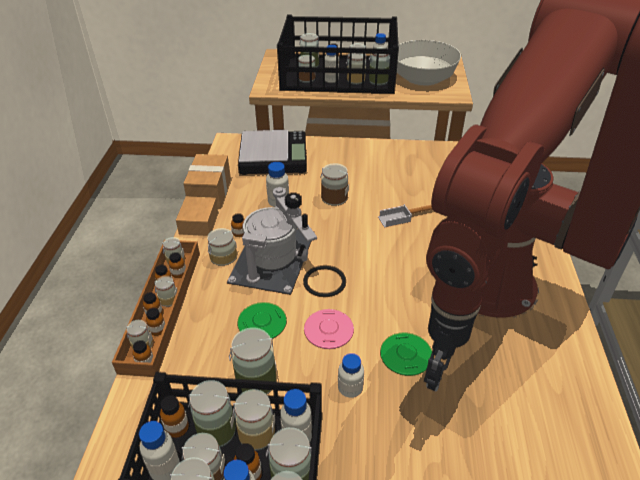

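```bash
python3 - <<'E'
import cv2
a=cv2.imread("pics/top0.png")[120:290,270:430]; cv2.imwrite("pics/top0c.png",cv2.resize(a,None,fx=3.5,fy=3.5,interpolation=2))
a=cv2.imread("pics/side0.png")[150:300,200:360]; cv2.imwrite("pics/side0c.png",cv2.resize(a,None,fx=4,fy=4,interpolation=2))
E
```

```text
(no output)
```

View pics/top0c.png

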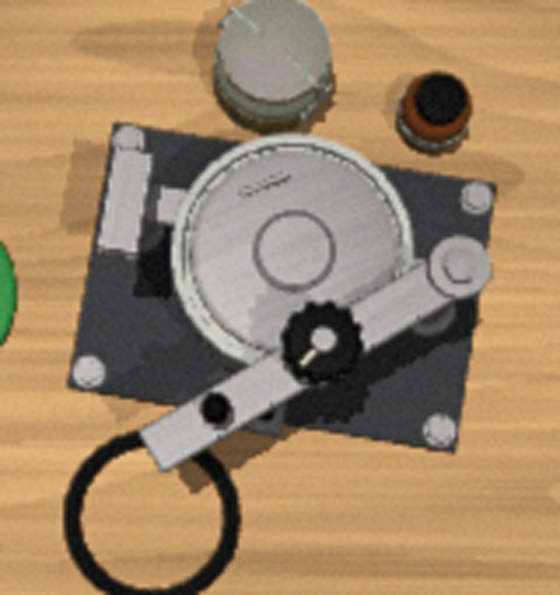

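View pics/side0c.png

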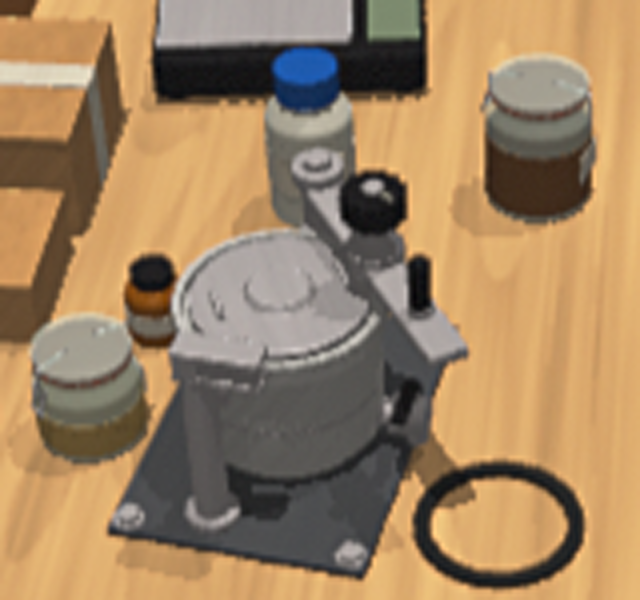

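```bash
cat > h.py <<'E'
from bench import arm
import numpy as np, cv2
def ray(c,u,v,z):
    f=240/np.tan(np.radians(c["vfov"])/2)
    R=np.array(c["R"]);t=np.array(c["t"])
    o=-R.T@t; d=R.T@np.array([(u-c["cx"])/f,(v-c["cy"])/f,1])
    return o+d*(z-o[2])/d[2]
E
python3 - <<'E'
from h import *
c=arm.camera("top"); s=arm.camera("side")
T=lambda x,y,z:ray(c,270+x/3.5,120+y/3.5,z)
S=lambda x,y,z:ray(s,200+x/4,150+y/4,z)
for n,p in dict(TL=(115,122,.01),TR=(496,186,.01),BR=(455,453,.01),BL=(68,387,.01),knob=(322,340,.219),peg=(217,407,.21),piv=(460,265,.185),boss=(294,250,.138)).items(): print(n,T(*p).round(4))
print("side")
for n,p in dict(knob=(374,190,.219),peg=(419,260,.21),piv=(320,162,.185)).items(): print(n,S(*p).round(4))
E
```

```text
TL [0.7396 0.0551 0.01  ]
TR [ 0.6968 -0.2093  0.01  ]
BR [ 0.5112 -0.1805  0.01  ]
BL [0.5536 0.0845 0.01  ]
knob [ 0.5585 -0.075   0.219 ]
peg [ 0.52   -0.0151  0.21  ]
piv [ 0.6092 -0.1591  0.185 ]
boss [ 0.6262 -0.063   0.138 ]
side
knob [ 0.5569 -0.0688  0.219 ]
peg [ 0.5201 -0.0072  0.21  ]
piv [ 0.6056 -0.1427  0.185 ]
```

```bash
cat >> h.py <<'E'
def proj(c,X):
    f=240/np.tan(np.radians(c["vfov"])/2)
    p=np.array(c["R"])@np.array(X)+np.array(c["t"]); return np.array([c["cx"]+f*p[0]/p[2],c["cy"]+f*p[1]/p[2]])
E
python3 - <<'E'
from h import *
c=arm.camera("top"); s=arm.camera("side"); print([k for k in c])
for n,X in dict(tcp=arm.current_eef_pos(),TL=(.7396,.0551,.01),BL=(.5536,.0845,.01),BR=(.5112,-.1805,.01),TR=(.6968,-.2093,.01),knob=(.5585,-.075,.219),peg=(.52,-.0151,.21)).items():
    q=proj(s,X); print(n,proj(c,X).round(1),q.round(1),((q-[200,150])*4).round(0))
E
```

```text
['frame', 'vfov', 'cx', 'cy', 'R', 't']
tcp [ 74.7 391.7] [438.9 373.3] [955. 893.]
TL [302.8 154.9] [226.9 280.3] [108. 521.]
BL [289.4 230.6] [291.  291.6] [364. 566.]
BR [400.  249.4] [314.8 229.9] [459. 319.]
TR [411.7 173.1] [257.1 221.1] [228. 284.]
knob [362.  217.1] [293.2 196.1] [373. 184.]
peg [332.  236.3] [305.1 213.1] [420. 253.]
```

```bash
python3 - <<'E'
import cv2,numpy as np
a=cv2.imread("pics/top0.png")[350:460,20:140]; b=cv2.imread("pics/side0.png")[330:440,380:500]
a=cv2.resize(a,None,fx=3.3,fy=4,interpolation=2);b=cv2.resize(b,None,fx=3.3,fy=4,interpolation=2)
cv2.imwrite("pics/tcp0.png",np.hstack([a,b]))
E
```

```text
(no output)
```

View pics/tcp0.png

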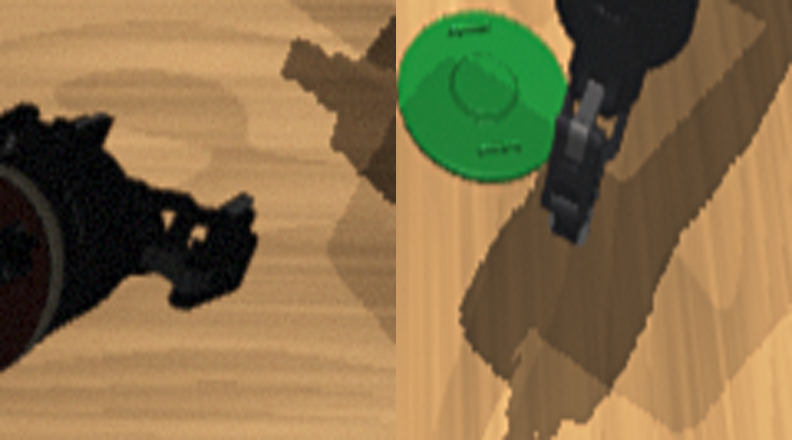

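```bash
cat >> h.py <<'E'
PIV=np.array([.6096,-.1605]); A0=np.radians(81.0)
def arc(theta,off,r=.172):
    a=A0+theta; d=np.array([np.cos(a),np.sin(a)]); tcw=np.array([np.sin(a),-np.cos(a)])
    return PIV+r*d-off*tcw, a+np.pi/2   # xy, yaw (tool y radial)
def st(): 
    print("t %.2f"%arm.current_t(),"p",np.round(arm.current_eef_pos(),4),"F",np.round(arm.current_contact_force(),1),"M",np.round(arm.current_ft_torque(),2),"gap %.3f"%arm.current_finger_gap())
E
python3 - <<'E'
from h import *
arm.close_gripper(); st()
xy,yaw=arc(.70,.045)
print(xy,yaw, arm.inverse_kinematics([*xy,.28],[np.pi,0,yaw]))
arm.move_ptp([*xy,.28],[np.pi,0,yaw]); st()
arm.movel([*xy,.180],rate=.15,until_force=15); st(); print(arm.current_q())
for n in("top","side"):
    c=arm.camera(n); cv2.imwrite(f"pics/{n}1.png",c["frame"])
    print(proj(c,arm.current_eef_pos()))
a=cv2.imread("pics/top1.png")[120:290,270:430]; b=cv2.imread("pics/side1.png")[150:300,200:360]
cv2.imwrite("pics/c1.png",np.hstack([cv2.resize(a,(400,425),interpolation=2),cv2.resize(b,(400,425),interpolation=2)]))
E
```

```text
t 1.07 p [0.2092 0.4816 0.2313] F [0.3 0.1 0.4] M [0.03 0.02 0.  ] gap -0.001
[ 0.482209   -0.03648173] 3.6845130209103036 [-0.22683691  0.18807898 -0.16014233  1.22257502  0.         -0.76975728]
t 3.17 p [ 0.4822 -0.0359  0.28  ] F [ 0.2  0.2 -0.4] M [ 0.    0.02 -0.03] gap -0.002
t 3.99 p [ 0.4827 -0.0364  0.1807] F [-0.3 -0.1  1. ] M [-0.01  0.01 -0.01] gap -0.001
[-2.26441699e-01  2.49590285e-01 -3.49075736e-01  9.71164670e-01
 -5.70452506e-06 -7.69669326e-01]
[341.95001909 255.68111578]
[319.73965971 217.09486967]
```

View pics/c1.png

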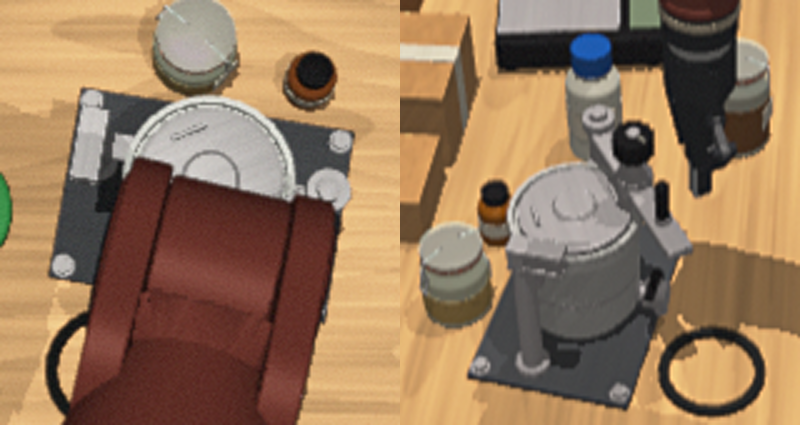

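```bash
sed -i 's/-.1605\]/-.157]/' h.py; python3 - <<'E'
from h import *
for th in [.75,.65,.55,.45,.35,.25,.18,.12]:
    xy,yaw=arc(th,.020)
    r=arm.movel([*xy,.180],rate=.06,attitude=[np.pi,0,yaw],until_force=25)
    print(th,r,end=" "); st()
    if r: break
s=arm.camera("side"); cv2.imwrite("pics/side2.png",cv2.resize(s["frame"][130:310,180:380],None,fx=3.5,fy=3.3,interpolation=2))
E
```

```text
0.75 False t 4.55 p [ 0.4971 -0.0253  0.1799] F [-0.9  0.4 -0.3] M [-0.    0.06  0.02] gap 0.001
0.65 False t 4.99 p [ 0.5105 -0.0149  0.1799] F [-0.5  0.7  0.3] M [ 0.03 -0.    0.04] gap -0.001
0.55 False t 5.43 p [ 0.5252 -0.0058  0.18  ] F [-0.1 -0.   0.2] M [ 0.04 -0.04 -0.01] gap -0.001
0.45 False t 5.88 p [0.5407 0.0018 0.18  ] F [-0.3  0.   0.5] M [ 0.01  0.01 -0.04] gap 0.000
0.35 False t 6.32 p [0.5569 0.0079 0.18  ] F [-0.2 -0.5 -0.1] M [-0.04  0.    0.04] gap -0.001
0.25 False t 6.76 p [0.5736 0.0123 0.18  ] F [0.6 0.4 0.3] M [-0.04  0.04  0.02] gap 0.000
0.18 False t 7.11 p [0.5856 0.0144 0.18  ] F [-1.6 -0.3 -0.4] M [ 0.02 -0.02 -0.  ] gap 0.002
0.12 False t 7.43 p [0.596  0.0155 0.18  ] F [ 0.8 -0.5 -0.6] M [0.05 0.01 0.06] gap 0.002
```

View pics/side2.png

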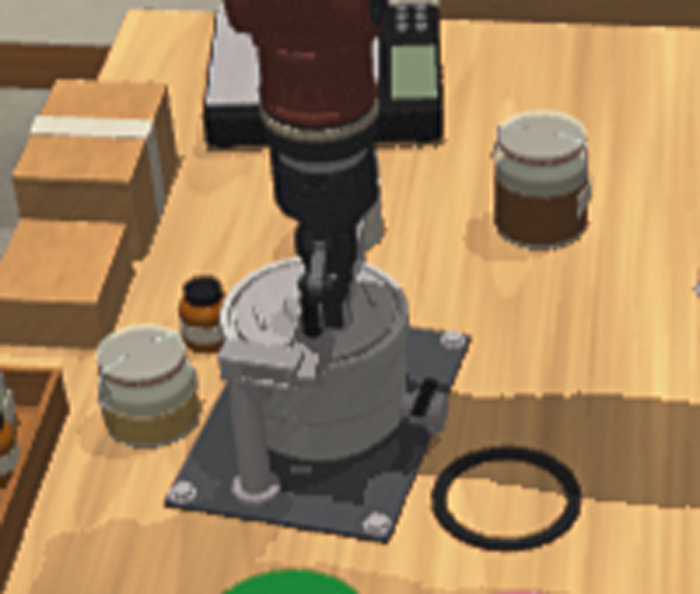

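```bash
python3 - <<'E'
from h import *
for th in [.08,.05,.02,-.01,-.04,-.07,-.1]:
    xy,yaw=arc(th,.020)
    r=arm.movel([*xy,.180],rate=.03,attitude=[np.pi,0,yaw],until_force=18)
    print(th,r,end=" "); st()
    if r: break
s=arm.camera("side"); cv2.imwrite("pics/side3.png",cv2.resize(s["frame"][130:310,180:380],None,fx=3.5,fy=3.3,interpolation=2))
E
```

```text
0.08 False t 7.87 p [0.603 0.016 0.18 ] F [-1.8 -0.4  0.7] M [0.02 0.22 0.05] gap -0.000
0.05 False t 8.19 p [0.6084 0.0162 0.18  ] F [-0.8  0.1  1.1] M [0.08 0.19 0.01] gap 0.000
0.02 False t 8.52 p [0.6136 0.0161 0.18  ] F [-1.4  0.8  0.9] M [0.08 0.17 0.01] gap 0.003
-0.01 False t 8.84 p [0.6188 0.0159 0.18  ] F [-0.2  0.7  0.4] M [ 0.12  0.17 -0.03] gap -0.002
-0.04 True t 9.07 p [0.6204 0.016  0.1791] F [-1.3  0.6  0.7] M [-0.03  0.22 -0.01] gap 0.002
```

View pics/side3.png

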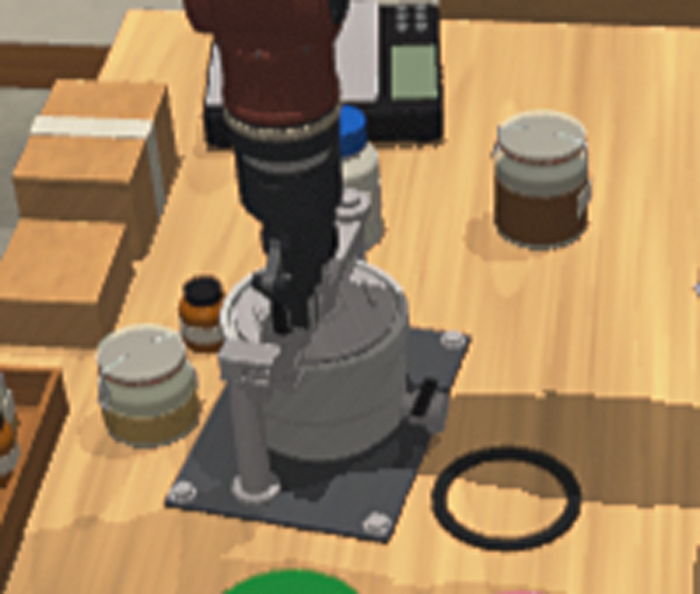

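```bash
python3 - <<'E'
from h import *
p=arm.current_eef_pos()
arm.movel([p[0]-.03,p[1],p[2]],rate=.1)
arm.movel([p[0]-.05,p[1],.30],rate=.2)
arm.open()
arm.move_ptp([.45,.20,.32],[np.pi,0,np.pi+2.4]); st(); print(arm.current_q())
for n in("top","side"):
    c=arm.camera(n); cv2.imwrite(f"pics/{n}4.png",c["frame"])
a=cv2.imread("pics/top4.png")[120:270,270:430]; b=cv2.imread("pics/side4.png")[150:300,200:360]
cv2.imwrite("pics/c4a.png",cv2.resize(a,None,fx=4,fy=4,interpolation=2));cv2.imwrite("pics/c4b.png",cv2.resize(b,None,fx=4,fy=4,interpolation=2))
E
```

```text
t 13.03 p [0.4502 0.1998 0.32  ] F [0.1 0.2 0.2] M [-0.   -0.    0.01] gap 0.999
[ 2.69286268e-01  1.94610593e-01 -4.84234351e-02  1.32772914e+00
 -1.01761598e-04 -2.12958113e+00]
```

View pics/c4a.png

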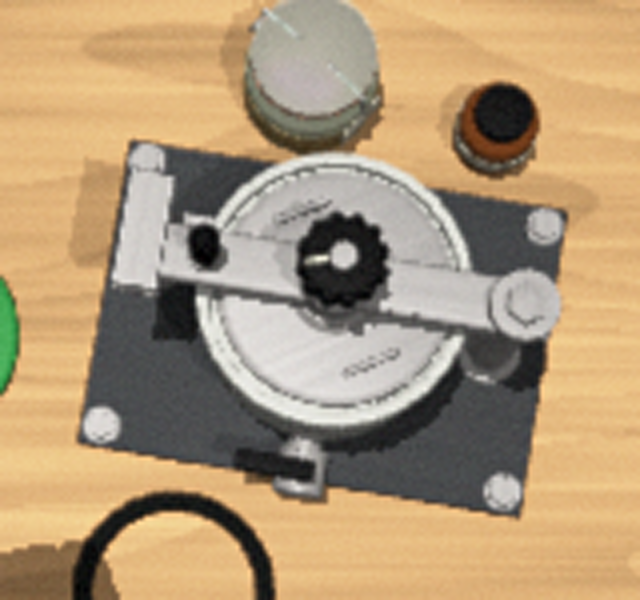

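View pics/c4b.png

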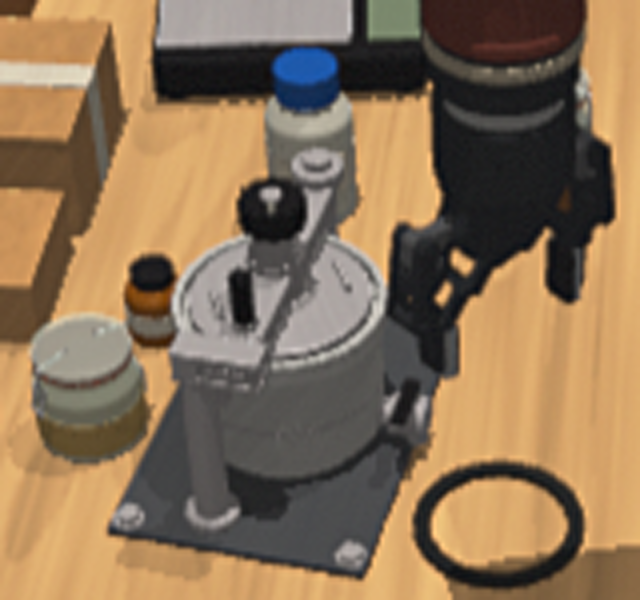

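```bash
python3 - <<'E'
from h import *
c=arm.camera("top"); s=arm.camera("side")
T=lambda x,y,z:ray(c,270+x/4,120+y/4,z)
S=lambda x,y,z:ray(s,200+x/4,150+y/4,z)
print("T knob",T(343,256,.219),"peg",T(204,243,.21),"piv",T(524,303,.19))
print("S knob",S(273,195,.219),"peg",S(238,274,.21))
p=arm.current_eef_pos(); 
for z in(.32,.333): print((proj(s,[p[0],p[1],z])-[200,150])*4)
cv2.imwrite("pics/t5.png",cv2.resize(c["frame"][160:340,150:350],None,fx=3.5,fy=3.3,interpolation=2)); print((proj(c,[p[0],p[1],.333])-[150,160])*[3.5,3.3])
q=np.array(arm.current_q())
for y in(2.4,2.5,2.6,2.7): print(y,arm.inverse_kinematics([.626,-.061,.185],[np.pi,0,np.pi+y]))
E
```

```text
T knob [ 0.62603724 -0.06203664  0.219     ] peg [0.63393089 0.00847972 0.21      ] piv [ 0.6081536 -0.157541   0.19     ]
S knob [ 0.6246242  -0.05839871  0.219     ] peg [0.63731962 0.01586425 0.21      ]
[501.66020406 347.23542002]
[501.668365   329.66329678]
[218.40167083 352.00443177]
2.4 [-0.2133032   0.51559502  0.0676932   1.12289451  0.         -2.6133032 ]
2.5 [-0.2133032   0.51559502  0.0676932   1.12289451  0.         -2.7133032 ]
2.6 [-0.2133032   0.51559502  0.0676932   1.12289451  0.         -2.8133032 ]
2.7 [-0.2133032   0.51559502  0.0676932   1.12289451  0.         -2.9133032 ]
```

View pics/t5.png

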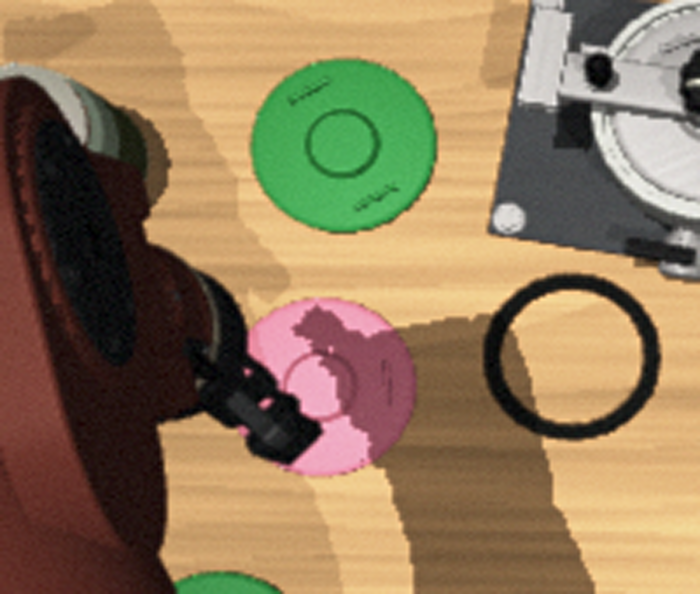

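```bash
python3 - <<'E'
from h import *
K=[.6254,-.0598]; yaw=np.pi-.2125+2.70
arm.move_ptp([*K,.30],[np.pi,0,yaw]); st(); print(arm.current_q())
r=arm.movel([*K,.186],rate=.12,until_force=12); print(r); st()
print(arm.current_q())
arm.close_gripper(); st(); arm.wait(.1); st()
s=arm.camera("side"); cv2.imwrite("pics/side6.png",cv2.resize(s["frame"][130:280,180:340],None,fx=4,fy=4,interpolation=2))
E
```

```text
t 14.43 p [ 0.6252 -0.0587  0.3003] F [ 0.   0.7 -0.4] M [-0.01 -0.01  0.03] gap 1.002
[-2.10144891e-01  4.76100189e-01  3.03457802e-01  1.39809964e+00
  3.94223722e-04 -2.69844136e+00]
False
t 15.53 p [ 0.6259 -0.0598  0.1869] F [-0.1 -0.1  0.5] M [-0.02  0.03  0.01] gap 0.996
[-2.11425146e-01  5.12926867e-01  6.81942020e-02  1.12472527e+00
  4.62468125e-05 -2.69911468e+00]
t 15.97 p [ 0.6256 -0.06    0.1867] F [-1.3 -0.1  4.8] M [-0.16  0.38  0.04] gap 0.547
t 16.07 p [ 0.6256 -0.06    0.1866] F [-1.4 -0.9  6.2] M [-0.25  0.35  0.02] gap 0.548
```

View pics/side6.png

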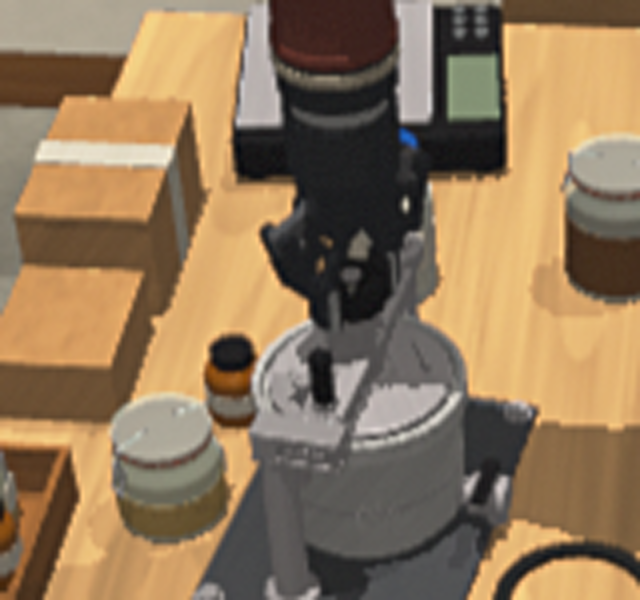

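```bash
cat > turn.py <<'E'
from h import *
import json,os
def turn(n,step,thr=None):
    if os.path.exists("s.json"): S=json.load(open("s.json"))
    else: S=dict(q6=arm.current_q()[5],p=list(map(float,arm.current_eef_pos())),cum=0.0)
    for i in range(n):
        S["cum"]+=step
        z=S["p"][2]-.004*S["cum"]/360
        q=np.array(arm.inverse_kinematics([S["p"][0],S["p"][1],z],[np.pi,0,np.pi-.2114-S["q6"]]),float)
        q[5]=S["q6"]+np.radians(S["cum"])
        arm.move_j(q.tolist())
        M=arm.current_ft_torque();F=arm.current_contact_force();e=arm.current_effort()
        print("%.2f cum %.1f q6 %.3f F %s M %s e6 %.3f"%(arm.current_t(),S["cum"],arm.current_q()[5],np.round(F,1),np.round(M,2),e[5]),flush=True)
        json.dump(S,open("s.json","w"))
        if thr and abs(M[2])>thr: print("BITE?"); break
E
python3 - <<'E'
from turn import *
print(arm.current_effort())
turn(5,8,.18)
E
```

```text
[ 5.75445648e-01 -6.48594689e+01  3.17862046e+01 -6.41069915e-01
  3.64364125e-01 -4.52660315e-03]
16.38 cum 8.0 q6 -2.563 F [0.7 1.3 2.9] M [ 0.31 -0.02 -0.09] e6 0.695
16.63 cum 16.0 q6 -2.426 F [1.8 2.  2.2] M [ 0.62 -0.56 -0.12] e6 0.660
16.89 cum 24.0 q6 -2.287 F [3.8 4.1 1.9] M [ 0.91 -0.92 -0.02] e6 0.497
17.15 cum 32.0 q6 -2.147 F [6.  4.  0.8] M [ 1.06 -1.23 -0.05] e6 0.436
17.41 cum 40.0 q6 -2.008 F [5.3 4.5 1.7] M [ 1.12 -1.29 -0.02] e6 0.435
```

```bash
python3 - <<'E'
from turn import *
S=json.load(open("s.json")); S["p"][0]+=.001; S["p"][1]+=.001; json.dump(S,open("s.json","w"))
turn(1,4,.18); arm.wait(.1); st()
turn(4,8,.18); st()
E
```

```text
17.66 cum 44.0 q6 -1.937 F [3.1 1.8 2.6] M [ 0.37 -0.75 -0.03] e6 0.270
t 17.76 p [ 0.6269 -0.0591  0.1863] F [4.3 1.3 2. ] M [ 0.37 -0.89  0.  ] gap 0.546
18.02 cum 52.0 q6 -1.794 F [4.3 1.4 1.7] M [ 0.36 -1.21 -0.04] e6 0.509
18.27 cum 60.0 q6 -1.654 F [4.9 0.9 2.3] M [ 0.29 -1.16 -0.07] e6 0.476
18.53 cum 68.0 q6 -1.514 F [4.3 1.6 2.1] M [ 0.27 -1.16 -0.04] e6 0.472
18.79 cum 76.0 q6 -1.374 F [4.8 0.6 1.8] M [ 0.15 -1.14 -0.09] e6 0.468
t 18.79 p [ 0.627  -0.0592  0.186 ] F [4.8 0.6 1.8] M [ 0.15 -1.14 -0.09] gap 0.546
```

```bash
python3 - <<'E'
from turn import *
S=json.load(open("s.json"))
for i in range(5):
    S["p"][0]+=.001; json.dump(S,open("s.json","w"))
    turn(1,0.0); 
    if arm.current_contact_force()[0]<-4: break
E
```

```text
19.04 cum 76.0 q6 -1.374 F [0.8 0.  5.2] M [ 0.07 -0.09 -0.01] e6 -0.063
19.29 cum 76.0 q6 -1.373 F [-3.2  0.8  7.5] M [ 0.13  0.81 -0.04] e6 -0.051
19.54 cum 76.0 q6 -1.373 F [-6.2  0.5 10.7] M [ 0.16  1.63 -0.05] e6 -0.066
```

```bash
python3 - <<'E'
from turn import *
S=json.load(open("s.json")); S["p"][0]-=.0007; json.dump(S,open("s.json","w"))
turn(13,8,.18); st()
E
```

```text
19.80 cum 84.0 q6 -1.233 F [-3.   0.9  7.8] M [-0.04  0.71 -0.06] e6 0.376
20.06 cum 92.0 q6 -1.093 F [-2.  -0.2  7.3] M [-0.26  0.49 -0.14] e6 0.375
20.32 cum 100.0 q6 -0.954 F [-1.6 -1.   7.6] M [-0.4   0.35 -0.09] e6 0.373
20.57 cum 108.0 q6 -0.814 F [-1.7 -2.3  6.4] M [-0.68  0.14  0.  ] e6 0.520
20.83 cum 116.0 q6 -0.675 F [-0.7 -3.7  7.1] M [-0.96  0.06  0.2 ] e6 0.694
BITE?
t 20.83 p [ 0.6286 -0.0602  0.1858] F [-0.7 -3.7  7.1] M [-0.96  0.06  0.2 ] gap 0.549
```

```bash
python3 - <<'E'
from turn import *
arm.wait(.1); st()
S=json.load(open("s.json")); S["p"][1]-=.0008; json.dump(S,open("s.json","w"))
for i in range(4):
    turn(1,4); arm.wait(.1); st()
E
```

```text
t 20.93 p [ 0.6286 -0.0602  0.1858] F [-0.1 -4.7  7.2] M [-0.95  0.11  0.22] gap 0.546
21.18 cum 120.0 q6 -0.606 F [ 0.1 -2.   7.7] M [-0.48  0.    0.32] e6 0.595
t 21.28 p [ 0.6288 -0.0605  0.1858] F [ 0.8 -2.1  7.7] M [-0.48  0.01  0.37] gap 0.542
21.53 cum 124.0 q6 -0.536 F [ 0.1 -2.8  7. ] M [-0.61 -0.07  0.37] e6 0.596
t 21.63 p [ 0.6288 -0.0607  0.1858] F [ 0.7 -1.9  7.2] M [-0.6  -0.01  0.34] gap 0.549
21.88 cum 128.0 q6 -0.466 F [ 0.2 -3.1  6.8] M [-0.74 -0.    0.32] e6 0.595
t 21.98 p [ 0.6289 -0.0609  0.1858] F [ 0.3 -2.6  8.1] M [-0.73  0.    0.34] gap 0.549
22.23 cum 132.0 q6 -0.396 F [-0.4 -3.8  7.7] M [-0.91 -0.03  0.33] e6 0.595
t 22.33 p [ 0.6289 -0.061   0.1858] F [ 0.1 -4.1  7.5] M [-0.86 -0.04  0.34] gap 0.544
```

```bash
python3 - <<'E'
from turn import *
S=json.load(open("s.json")); S["p"][1]-=.001; S["p"][0]+=.0005; json.dump(S,open("s.json","w"))
for i in range(9):
    turn(1,8); arm.wait(.08); print(np.round(arm.current_ft_torque(),2), np.round(arm.current_contact_force(),1))
st()
E
```

```text
22.59 cum 140.0 q6 -0.256 F [ 1.3 -1.7  9. ] M [-0.55 -0.02  0.18] e6 0.665
[-0.47 -0.06  0.16] [ 0.5 -2.2  8.8]
22.93 cum 148.0 q6 -0.116 F [ 0.7 -3.1 10. ] M [-0.74  0.06  0.19] e6 0.667
[-0.7   0.12  0.19] [-0.1 -3.5  9.1]
23.27 cum 156.0 q6 0.023 F [-0.5 -4.8  8.6] M [-1.04  0.04  0.25] e6 0.669
[-1.11  0.07  0.18] [-0.  -5.6 10.1]
23.62 cum 164.0 q6 0.163 F [-0.4 -5.9 10.2] M [-1.31  0.03  0.25] e6 0.673
[-1.27  0.08  0.21] [-0.5 -5.8  9.7]
23.96 cum 172.0 q6 0.303 F [-0.2 -6.5 10.4] M [-1.61  0.15  0.17] e6 0.677
[-1.58  0.22  0.24] [-0.4 -6.1 10.8]
24.30 cum 180.0 q6 0.442 F [-0.4 -8.1 11.3] M [-1.81  0.24  0.2 ] e6 0.679
[-1.85  0.33  0.17] [-0.7 -8.1 11.1]
24.64 cum 188.0 q6 0.582 F [-0.8 -9.2 11.6] M [-2.04  0.37  0.28] e6 0.678
[-1.99  0.4   0.23] [-0.8 -9.  11.8]
24.98 cum 196.0 q6 0.721 F [ -2.2 -10.2  12.7] M [-2.21  0.7   0.2 ] e6 0.669
[-2.19  0.71  0.19] [ -2.  -10.1  13.4]
25.32 cum 204.0 q6 0.861 F [ -4.1 -10.6  14.6] M [-2.31  1.05  0.15] e6 0.661
[-2.31  1.08  0.23] [ -3.2 -11.   13.9]
t 25.41 p [ 0.629  -0.0638  0.1857] F [ -3.2 -11.   13.9] M [-2.31  1.08  0.23] gap 0.547
```

```bash
python3 - <<'E'
from turn import *
arm.open(); st()
p=arm.current_eef_pos()
arm.movel([p[0],p[1],.30],rate=.2)
q=np.array(arm.current_q(),float); q[5]=0.3; q[0]=.3;q[1]-=.25
arm.move_j(q.tolist()); st()
for n in("top","side"):
    c=arm.camera(n); cv2.imwrite(f"pics/{n}7.png",c["frame"])
a=cv2.imread("pics/top7.png")[120:270,270:430]; b=cv2.imread("pics/side7.png")[150:300,200:360]
cv2.imwrite("pics/c7a.png",cv2.resize(a,None,fx=4,fy=4,interpolation=2));cv2.imwrite("pics/c7b.png",cv2.resize(b,None,fx=4,fy=4,interpolation=2))
E
```

```text
t 25.88 p [ 0.6292 -0.0606  0.184 ] F [-0.6  0.2 -0.9] M [ 0.01 -0.01 -0.  ] gap 1.001
t 27.93 p [0.5594 0.2484 0.453 ] F [ 0.3  0.2 -0.2] M [-0.07  0.24 -0.05] gap 0.998
```

View pics/c7a.png

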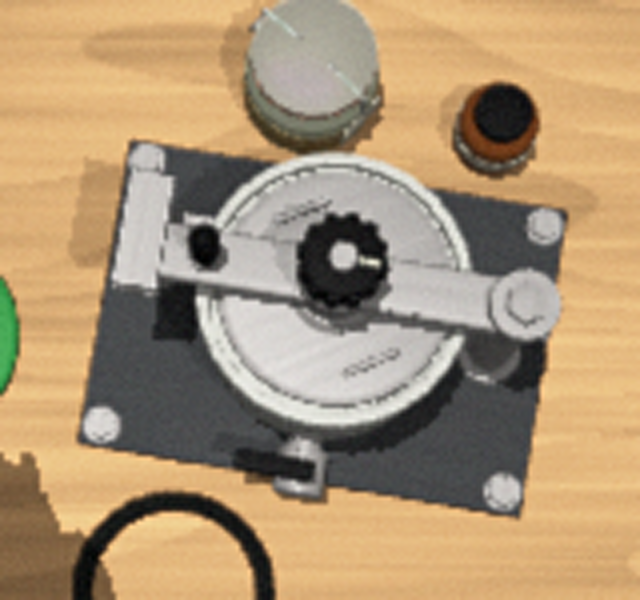

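View pics/c7b.png

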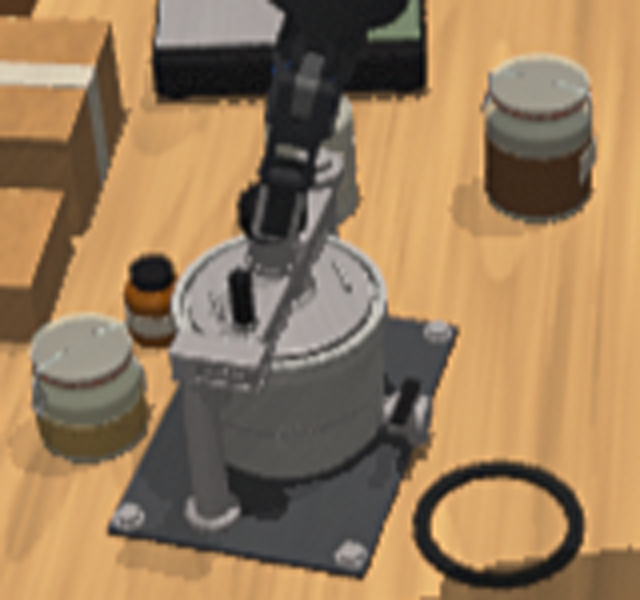

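```bash
python3 - <<'E'
import cv2,numpy as np
o=[]
for n in (4,7):
    a=cv2.imread(f"pics/top{n}.png"); o.append(cv2.resize(a[170:200,340:372],None,fx=12,fy=12,interpolation=2))
    g=a[170:200,340:372].astype(float).min(2)
    yy,xx=np.mgrid[170:200,340:372]; 
    r=np.hypot(xx-355.75,yy-184.2); 
    m=(r>4.5)&(r<9.5); th=np.degrees(np.arctan2(yy-184.2,xx-355.75)); w=np.where(m&(g>70),g-70,0)
    v=(w*np.exp(1j*np.radians(th))).sum(); print(n,np.degrees(np.angle(v)),abs(v)/w.sum(),(w>0).sum())
cv2.imwrite("pics/mark.png",np.hstack(o))
E
```

```text
4 -178.8141372690392 0.9752349262405078 12
7 5.187530540627992 0.9249976832411848 11
```

View pics/mark.png

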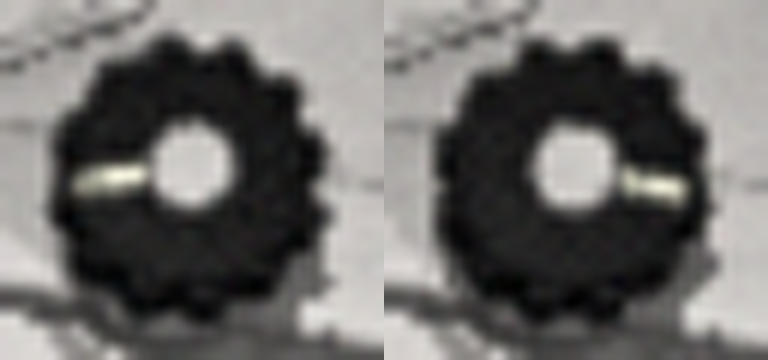

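```bash
python3 - <<'E'
import cv2,numpy as np
a,b=[cv2.imread(f"pics/top{n}.png",0)[160:205,305:345].astype(np.float32) for n in(4,7)]
print(cv2.phaseCorrelate(a,b))
a,b=[cv2.imread(f"pics/top{n}.png",0)[172:188,316:328] for n in(4,7)]
for g in(a,b):
    w=np.clip(80-g.astype(float),0,None); yy,xx=np.mgrid[:16,:12]; print((w*xx).sum()/w.sum(),(w*yy).sum()/w.sum())
from bench import arm
arm.finish_job(); print(arm.current_t())
E
```

```text
((-0.0014881342924866203, 0.4658267863276606), 0.9992746167712742)
4.720998531571219 8.652471855115026
4.7198149951314505 8.621713729308667
the job is handed in; nothing more can be done
the job is handed in; nothing more can be done
```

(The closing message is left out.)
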